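Third hand for the tray's end panel

TASK

The half-built pine tray in the sprung jig still lacks its end panel. Take the wider of the two panels from the slotted rack, stand it upright on the jig's plate across the tray's open end, square to it and with its ends flush with the tray's sides, and press it gently against the tray with a steady push of about 10 newtons (never more than 30) so that a colleague can pin it. Finish while still gripping and pressing it, and leave the narrower panel, the glue bottle and the small jar where they are.

Things in the scene. Friction and masses are not known exactly. Their poses are not given: they have to be found in the camera images.
- jig: Jig fixed to the table, left or right, yaw within 0.3 rad: flat grey plate 190 mm wide, 15 mm thick. Origin: on the table (z = 0) under the middle of the unpushed tray's open end. x axis: into the tray, away from the robot; the plate runs from x = -100 to +260 mm. Guide strips beside the tray from x = 50 to 180 mm, tops at z = 37 mm; sprung backstop behind it.
- tray: Open-topped pine tray on the jig, 190 long (x) x 130 wide x 60 mm high; floor 6, sides 10 mm thick; near end open, inside empty, 110 mm wide. Origin: middle of the open end's lower edge, 1 mm above the jig's plate. It slides only along the jig's +x, up to 45 mm, against springs, 0.6 N/mm in all, no preload, 0.2 N friction: mm slid past the jig's origin x 0.6 = push in N.
- rack: Low grey rack fixed to the table on the side where the jig is not, turned by at most 0.3 rad, 150 x 160 mm. Two slots 14 mm wide run along its y axis at x = -40 and +40 mm; slot floor at z = 6 mm, slot walls up to z = 22 mm and 10 mm thick. Origin: middle of its underside.
- panel: The tray's end panel: plain pine board 12 mm thick (x), 130 mm wide (y), 75 mm high (z), about 70 g. It stands on its long edge in one of the rack's two slots (either one). Origin: middle of its lower face. Its two broad faces are alike.
- divider: Bystander: a narrower pine panel, 12 mm thick, 90 mm wide, 75 mm high, standing in the rack's other slot, 80 mm from the end panel. Origin: middle of its lower face.
- glue: Bystander: white glue bottle, 44 mm across, 100 mm high, standing between rack and jig. Origin: middle of its underside.
- pins: Bystander: small glass jar, 44 mm across, 50 mm high, standing between rack and jig. Origin: middle of its underside.
There are look-alikes about, which are no part of the job. Leave any blue or green look-alike of the panel alone. Several things have the shape of the rack; the one meant has the colours described above.

How it is judged:
By the outcome, as a careful person would: the job done as asked, in the order asked, and still so for the second after the job is handed in, while the arm keeps its last pose, push and grip.
It also fails if it takes over 48 s, if anything falls off the work surface, if the arm or the gripper's body presses on something with over 40 N, if the wrist force passes 120 N, or if a joint passes its speed limit or range.

ROBOT

A 6-joint arm with a two-finger parallel gripper is mounted at the origin on the work surface. World frame = base frame: x ahead of the robot, y to its left, z up, the work surface at z = 0. Lengths are in mm, angles in rad, forces in N, time in s.
With the tool pointing down it reaches from about 425 to 950 mm from the base axis. Payload 14.7 kg.
Tool frame: the origin (TCP) lies on the centre line of the jaws, within the pads' length; the fingertips stand 25 mm ahead of it and the grasp point (between the pads) lies 6 mm ahead of it; z points along the fingers, y is the direction in which the jaws open and shut (so a half turn about z gives the same grasp; the last joint's range is limited). The gripper opens to 85 mm and grips with 20 to 120 N. Pads are 22 mm wide; open, the fingers measure 114 mm over their backs; the gripper's body (76 mm by 85 mm) begins 54 mm behind the grasp point. The pads swing forward as they close: fully open they stand 13 mm farther back than shut.
Start: joints at [-1.312, 0.48, 1.596, -0, 1.065, -0.047], TCP at [195.703, -619.833, 256.297] pointing down, gripper open.
Joint ranges: [-2.75, 2.75], [-0.82, 2.05], [0.23, 2.67], [-1.56, 4.7], [0.09, 2.69], [-2.92, 2.92]. Speed limits (rad/s): [1.89, 1.89, 2.39, 3.01, 3.01, 3.01].

INTERFACE

Orientations are given as a rotation vector (axis times angle).
In Python, from rig import arm gives the robot as it stands.
- The arm moves only by the shell command python3 -m handwheel 'ROWS' [OPENING] [FORCE]. ROWS is JSON, a list of rows, each a list of 6 numbers: the shift along the tool's x, y, z each as a share of 0.5 m, from -1 to 1, then the turn, a rotation vector about the tool's x, y, z each as a share of 360 degrees, from -1 to 1. In form: [[tx, ty, tz, ax, ay, az], ...]. A call has 1 to 20 rows; each row shifts and turns the pose as measured when the row begins, along the tool's axes as they then stand; what a row does not reach is not made up. A row lasts 1/12 s, in which the tool goes at most 41.7 mm and 7.16 degrees, less where a joint would pass 70% of its speed; a pose out of reach is approached as far as the arm can. A call with a number of a shift or a turn outside -1 to 1 is refused whole. A call with a gripper value outside its range is refused whole. OPENING is the closure, from 0 (fully open) to 1 (shut), set as the call begins (- or left out, the last holds). The fingers move at their own pace and stop on an object; FORCE is the grip in N (left out, the last holds). Time passes only in rows, so rows that do not move let the fingers close. It gives the time, the measured TCP pose, the force and the opening at its end, in the units of the state.
- arm.state(): the state, without advancing time (a new reading comes with each control period).
- arm.get_image(name): name is "side" or "top" or "wrist"; returns a dict with "image" (384x512x3 uint8, red, green, blue), "mtx" (3x3 intrinsics, pixels), "dist_coeffs" ([k1, k2, p1, p2, k3] as OpenCV has them; the pictures are not rectified), "xyz" and "attitude" of the camera in the world; the wrist camera has in their place "hand_eye" (4x4, takes a point from camera to tool coordinates, whose origin is the TCP and whose axes are the flange's). Camera axes: x right, y down, z forward; pixel columns grow to the right and rows downward; lengths in mm; the calibration is good to about 2 mm. A picture is of the moment at which its call begins: read the wrist's pose just before it. There is no depth.
- arm.close_job(): hands the job in, once; it reports no verdict.
The state is a dict: "t": time; "q": joint angles; "qvel": joint speeds; "joint_efforts": joint torques, N m; "ee_pos": TCP position; "ee_rot": TCP orientation; "ft_force": force on the tool from outside, world axes, zero at the start; "ft_torque": the same for the moment, N m; "grip_width": finger opening in mm.
Only numpy, scipy, OpenCV 4.12 (cv2) and the standard library are available. Lean on these libraries where they do the work, as an engineer would, in place of code of your own. Each camera call takes 0.05 s, during which the arm holds its last target. There are 200 camera calls.

## Working session

There is one attempt and no reset: what is moved stays moved. The work goes in short steps, Python scripts to look and compute and a shell command to move; the robot and the scene stay as the last step left them, time stands still between calls to the robot, and variables do not carry over. Pictures are saved under pics/ and viewed, about 8 in all and at most 12, crops included, and the job is handed in when it is done.

```bash
mkdir -p pics; ls; cat > h.py <<'E'
import numpy as np, cv2
from scipy.spatial.transform import Rotation as R
from rig import arm
def cam(name):
    s=arm.state(); d=arm.get_image(name)
    if name=="wrist":
        H=np.array(d["hand_eye"]); Rt=R.from_rotvec(s["ee_rot"]).as_matrix()
        Rc=Rt@H[:3,:3]; c=Rt@H[:3,3]+np.array(s["ee_pos"])
    else:
        c=np.array(d["xyz"]); a=np.array(d["attitude"])
        Rc=a if a.shape==(3,3) else R.from_rotvec(a).as_matrix()
    return d["image"],dict(K=np.array(d["mtx"]),D=np.array(d["dist_coeffs"]),R=Rc,c=c)
def ray(C,uv):
    p=cv2.undistortPoints(np.array(uv,float).reshape(-1,1,2),C["K"],C["D"]).reshape(-1,2)
    return np.c_[p,np.ones(len(p))]@C["R"].T
def onz(C,uv,z):
    r=ray(C,uv); return C["c"]+r*((z-C["c"][2])/r[:,2])[:,None]
def proj(C,P):
    return cv2.projectPoints(np.array(P,float).reshape(-1,1,3),cv2.Rodrigues(C["R"].T)[0],-C["R"].T@C["c"],C["K"],C["D"])[0].reshape(-1,2)
def tri(C1,u1,C2,u2):
    out=[]
    for a,b in zip(ray(C1,u1),ray(C2,u2)):
        A=np.c_[a,-b]; t=np.linalg.lstsq(A,C2["c"]-C1["c"],rcond=None)[0]
        p,q=C1["c"]+a*t[0],C2["c"]+b*t[1]; out.append(np.r_[(p+q)/2,np.linalg.norm(p-q)])
    return np.array(out)
def save(im,fn,box=None,s=1):
    im=im[...,::-1]
    if box: x0,y0,x1,y1=box; im=im[y0:y1,x0:x1]
    cv2.imwrite("pics/"+fn,cv2.resize(im,None,fx=s,fy=s,interpolation=cv2.INTER_CUBIC))
E
python3 - <<'E'
from h import *
import pickle
o={}
for n in("top","side","wrist"):
    im,C=cam(n); o[n]=(im,C); print(n,C["c"].round(),C["R"].round(2).tolist())
pickle.dump(o,open("o1.pkl","wb"))
save(o["top"][0],"top1.png",None,1.55); save(o["side"][0],"side1.png",None,1.55)
print(arm.state())
E
```

```text
pics
top [457.  -8. 933.] [[0.03, -1.0, 0.09], [-1.0, -0.03, -0.02], [0.02, -0.09, -1.0]]
side [ 393. -746.  630.] [[0.98, -0.12, 0.14], [-0.18, -0.6, 0.78], [-0.01, -0.79, -0.61]]
wrist [ 270. -596.  373.] [[0.3, -0.91, -0.29], [-0.95, -0.29, -0.09], [-0.0, 0.31, -0.95]]
{'t': 0.15, 'q': array([-1.31160991e+00,  4.80695958e-01,  1.59670178e+00, -2.40460457e-05,
        1.06506608e+00, -4.66123339e-02]), 'qvel': array([-1.04225034e-03, -2.07312656e-03, -1.85103086e-05,  6.46541691e-04,
        5.16363577e-04,  1.66010214e-03]), 'joint_efforts': array([ 7.96068962e-04, -9.51153874e+01, -4.30459750e+01, -2.52702484e-04,
        8.14710773e-03, -5.13848420e-06]), 'ee_pos': array([ 195.62387674, -619.58907424,  255.82469037]), 'ee_rot': array([-3.10408499e+00, -4.78364621e-01,  1.77971983e-04]), 'ft_force': array([ 0.11613055, -0.34850604, -0.03433984]), 'ft_torque': array([-0.03305856,  0.02059634,  0.00492643]), 'grip_width': 85.42707201075498}
```

View pics/top1.png

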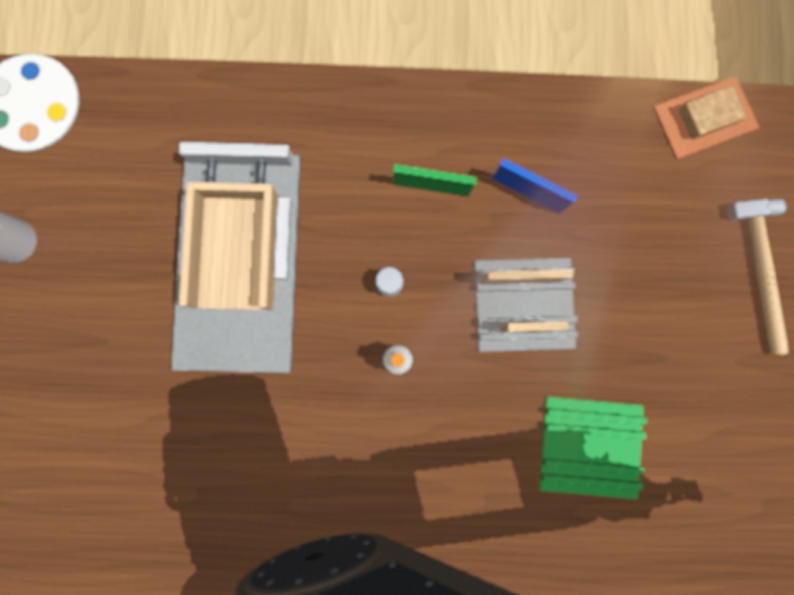

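View pics/side1.png

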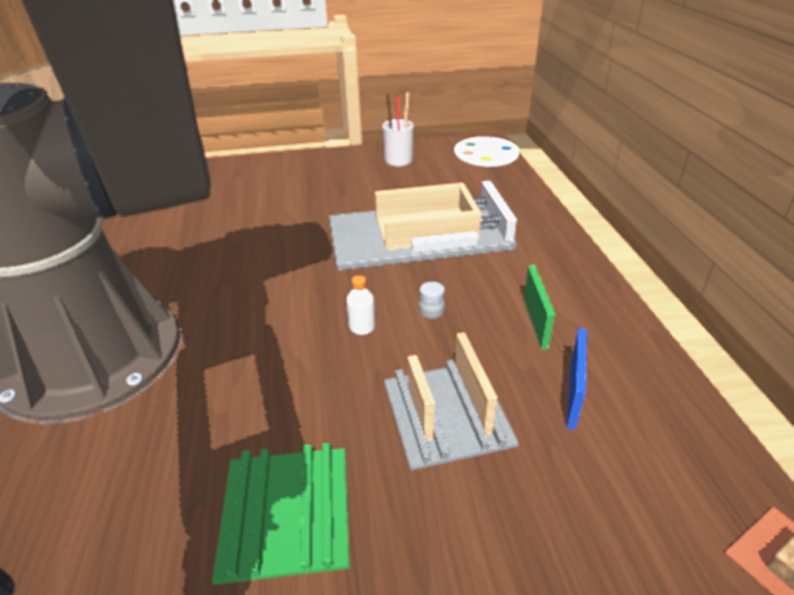

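Top view (shown at 1.55x): the tray is at left with its open end at about (180–272, 307). The rack is at centre right, with the wide panel in its far slot (488–573, 275) and the divider in its near slot (507–567, 326). The glue is at (398,360) and the jar at (390,281). The side view agrees: the wide panel's top edge runs from (460,336) to (493,393).

```bash
python3 - <<'E'
from h import *
import pickle
o=pickle.load(open("o1.pkl","rb")); T=o["top"][1]; S=o["side"][1]; k=1/1.55
f=lambda l:np.array(l,float)*k
np.set_printoptions(suppress=True,precision=1)
print("tri panel top L,R; div L,R; tray open R,L top\n",tri(T,f([(488,276),(573,273),(507,327),(567,325),(267,307),(184,306)]),S,f([(460,336),(493,393),(412,358),(431,408),(386,232),(377,193)])))
print("panel z81",onz(T,f([(488,276),(573,273),(507,327),(567,325)]),81))
print("tray z76 R,L corners near, far L, far R",onz(T,f([(272,307),(180,306),(189,184),(272,184)]),76))
print("plate z15 near L,R,farR",onz(T,f([(172,370),(291,373),(299,155)]),15))
print("rack",onz(T,f([(476,262),(571,259),(577,347),(480,351)]),11).round())
print("glue z100",onz(T,f([(398,359)]),100),"jar",onz(T,f([(390,280)]),50))
E
```

```text
tri panel top L,R; div L,R; tray open R,L top
 [[ 576.  -158.4   73.6    0.3]
 [ 583.8 -286.1   88.2    2. ]
 [ 498.5 -188.9   73.     0.4]
 [ 504.7 -281.9   72.5    1.1]
 [ 519.1  182.2   52.2    0.5]
 [ 517.4  302.8   74.3    5.2]]
panel z81 [[ 574.8 -157.    81. ]
 [ 583.8 -288.2   81. ]
 [ 497.9 -187.2   81. ]
 [ 503.7 -279.1   81. ]]
tray z76 R,L corners near, far L, far R [[517.4 169.5  76. ]
 [514.5 308.5  76. ]
 [703.7 307.4  76. ]
 [708.  179.5  76. ]]
plate z15 near L,R,farR [[415.4 337.2  15. ]
 [416.5 146.4  15. ]
 [777.1 150.6  15. ]]
rack [[ 607. -149.   11.]
 [ 618. -308.   11.]
 [ 472. -318.   11.]
 [ 461. -158.   11.]]
glue z100 [[445.2 -23.2 100. ]] jar [[567.7  -7.8  50. ]]
```

```bash
python3 -m handwheel '[[0,0,0,0,0,-0.0178],[0,0,0,0,0,-0.0178],[0,0,0,0,0,-0.0178],[0,0,0,0,0,-0.0178],[0,0,0,0,0,-0.0178],[0,0,0,0,0,-0.0178],[0,0,0,0,0,-0.0178],[0,0,0,0,0,-0.0178],[0,0,0,0,0,-0.0178],[0,0,0,0,0,-0.0178],[0,0,0,0,0,-0.0178],[0,0,0,0,0,-0.0178]]' 0 && python3 -m handwheel '[[0.053,0.0586,0,0,0,0],[0.053,0.0586,0,0,0,0],[0.053,0.0586,0,0,0,0],[0.053,0.0586,0,0,0,0],[0.053,0.0586,0,0,0,0],[0.053,0.0586,0,0,0,0],[0.053,0.0586,0,0,0,0],[0.053,0.0586,0,0,0,0],[0.053,0.0586,0,0,0,0],[0.053,0.0586,0,0,0,0],[0.053,0.0586,0,0,0,0],[0.053,0.0586,0,0,0,0],[0.053,0.0586,0,0,0,0],[0.053,0.0586,0,0,0,0]]'
python3 - <<'E'
from h import *
import pickle
s=arm.state(); M=R.from_rotvec(s["ee_rot"]).as_matrix(); print(s["t"],s["ee_pos"],np.arctan2(M[1,1],M[0,1]),M[:,2])
im,C=cam("wrist"); pickle.dump((im,C),open("w1.pkl","wb")); save(im,"w1.png",None,1.55)
E
```

```text
t: 1.15
ee_pos: [195.1, -617.5, 252.3]
ee_rot: [-2.061, -2.363, -0.007]
ft_force: [0.5, 0.3, -0.7]
grip_width: 84.9
t: 2.32
ee_pos: [554.8, -176.4, 251.7]
ee_rot: [-2.057, -2.364, -0.004]
ft_force: [0.6, -1.3, -0.3]
grip_width: 85.6
2.3167 [ 554.77836436 -176.36126616  251.67099342] 0.1387764634876458 [-0.00401794  0.00697859 -0.99996758]
```

View pics/w1.png

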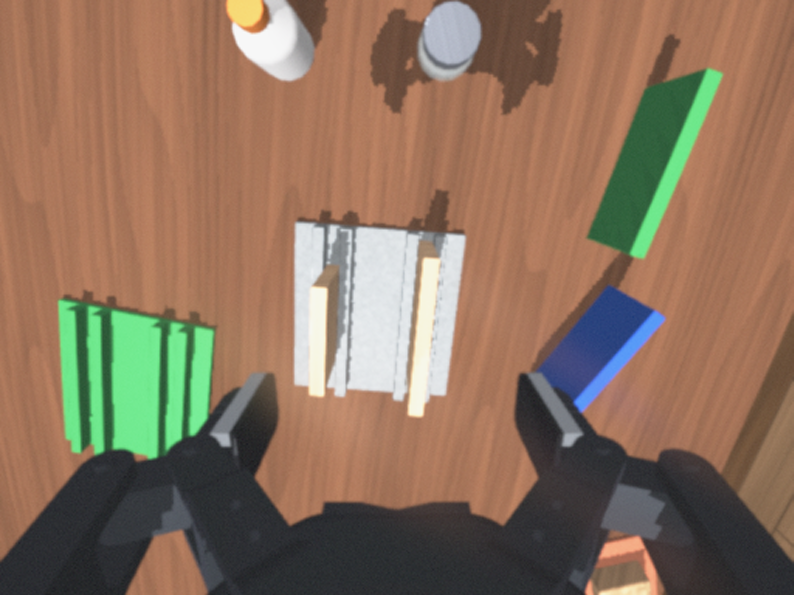

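The wrist view (1.55x) shows the wide panel's top face from (431,257) to (417,415) and the divider from (318,286) to (317,395).

```bash
python3 - <<'E'
from h import *
import pickle
np.set_printoptions(suppress=True,precision=2)
o=pickle.load(open("o1.pkl","rb")); T=o["top"][1]; im,W=pickle.load(open("w1.pkl","rb")); k=1/1.55
f=lambda l:np.array(l,float)*k
t=tri(T,f([(488,276),(573,273)]),W,f([(431,257),(417,415)])); print(t)
p=onz(W,f([(431,257),(417,415)]),81); print(p)
# refine: wrist image top-face mask by brightness
hsv=cv2.cvtColor(im,cv2.COLOR_RGB2HSV)
m=((im[...,0]>225)&(im[...,2]>140)&(hsv[...,1]<130)).astype(np.uint8); m[:, :258]=0; m[:,290:]=0; m[:150]=0;m[275:]=0
ys,xs=np.nonzero(m); print(len(xs)); r=cv2.minAreaRect(np.c_[xs,ys].astype(np.float32)); b=cv2.boxPoints(r); print(b*1.55)
q=onz(W,b,81); print(q,np.linalg.norm(q-np.roll(q,1,0),axis=1), q.mean(0))
E
```

```text
[[ 580.89 -164.71   37.16    0.01]
 [ 586.62 -291.67   70.68    2.47]]
[[ 576.02 -156.14   81.  ]
 [ 586.36 -285.17   81.  ]]
1529
[[399.9  232.5 ]
 [447.95 232.5 ]
 [447.95 415.4 ]
 [399.9  415.4 ]]
[[ 551.69 -142.06   81.  ]
 [ 584.86 -137.3    81.  ]
 [ 611.09 -282.02   81.  ]
 [ 572.79 -287.5    81.  ]] [146.96  33.51 147.08  38.68] [ 580.11 -212.22   81.  ]
```

```bash
cat >> h.py <<'E'
def go(pos,psi,n=None):
    "print shares needed: total turn, then total shift in the axes after the turn"
    s=arm.state(); M=R.from_rotvec(s["ee_rot"]); c,n_=np.cos(psi),np.sin(psi)
    G=np.array([[-n_,c,0],[c,n_,0],[0,0,-1.]]).T
    dr=(M.inv()*R.from_matrix(G)).as_rotvec()/(2*np.pi)
    d=np.array(pos)-s["ee_pos"]
    y=M.as_matrix()[:,1]
    print("t",round(s["t"],2),"pos",np.round(s["ee_pos"],1),"psi",round(np.arctan2(y[1],y[0]),4),"F",np.round(s["ft_force"],1),"w",round(s["grip_width"],1))
    print("turn",dr.round(4),"shift after",(G.T@d/500).round(4),"now-axes",(M.as_matrix().T@d/500).round(4))
E
python3 - <<'E'
from h import *
import pickle
o=pickle.load(open("o1.pkl","rb")); S=o["side"][1]; W=pickle.load(open("w1.pkl","rb"))[1]
print(tri(S,np.array([(461,336),(491,391)])/1.55,W,np.array([(431,257),(417,415)])/1.55).round(1))
go((580.5,-221.5,130),0.072)
E
```

```text
[[ 577.4 -157.8   72.9    0.9]
 [ 584.7 -281.2   86.9    1.6]]
t 2.37 pos [ 559.  -171.4  251.8] psi 0.1406 F [3.2 7.3 0.4] w 85.5
turn [-0.0001 -0.0014  0.0109] shift after [-0.1031  0.0357  0.2435] now-axes [-0.1075  0.0286  0.2426]
```

```bash
python3 -m handwheel '[[0,0,0,0,-0.0014,0.0109],[-0.036,0.011,0.06,0,0,0],[-0.036,0.011,0.06,0,0,0],[-0.036,0.011,0.06,0,0,0],[0,0,0.05,0,0,0],[0,0,0,0,0,0],[0,0,0,0,0,0]]' 0.3
python3 - <<'E'
from h import *
import pickle
go((580.5,-221.5,57),0.072)
im,C=cam("wrist"); pickle.dump((im,C),open("w2.pkl","wb")); save(im,"w2.png",None,1.55)
E
```

```text
t: 2.95
ee_pos: [585.2, -220.0, 133.5]
ee_rot: [2.13, 2.305, 0.002]
ft_force: [-0.7, 0.2, 1.1]
grip_width: 59.8
t 2.95 pos [ 585.2 -220.   133.5] psi 0.079 F [-0.7  0.2  1.1] w 59.8
turn [0.0005 0.0002 0.0011] shift after [-0.0024 -0.0096  0.153 ] now-axes [-0.0021 -0.0101  0.153 ]
```

View pics/w2.png

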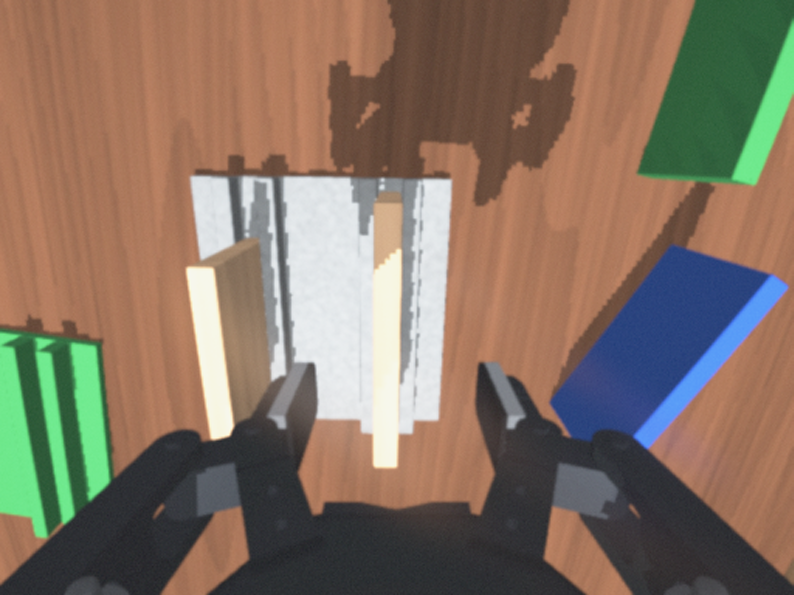

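The panel's top face runs from (389,203) to (386,467). Its upper part is in the gripper's shadow, and it sits midway between the fingers.

```bash
python3 - <<'E'
from h import *
import pickle
W=pickle.load(open("w2.pkl","rb"))[1]; W1=pickle.load(open("w1.pkl","rb"))[1]
q=onz(W,np.array([(389,203),(386,467)])/1.55,81); d=q[0]-q[1]; print(q.round(1),np.linalg.norm(d),np.arctan2(-d[0],d[1]),q.mean(0))
print(tri(W1,np.array([(431,257),(417,415)])/1.55,W,np.array([(389,203),(386,467)])/1.55).round(1))
m=q.mean(0); go((m[0],m[1],57),0.075)
E
```

```text
[[ 577.  -157.    81. ]
 [ 585.3 -285.7   81. ]] 129.04669573518652 0.06456786632685536 [ 581.16760389 -221.3556377    81.        ]
[[ 576.9 -157.7   72.9    0. ]
 [ 585.4 -281.8   85.9    0.6]]
t 3.0 pos [ 584.8 -219.7  133.6] psi 0.0791 F [-0.8  0.2 -1. ] w 59.8
turn [0.0004 0.0001 0.0006] shift after [-0.0028 -0.0075  0.1532] now-axes [-0.0026 -0.0079  0.1532]
```

```bash
python3 -m handwheel '[[-0.003,-0.0078,0.03,0.0004,0,0.0018],[0,0,0.045,0,0,0],[0,0,0.045,0,0,0],[0,0,0.02,0,0,0],[0,0,0,0,0,0],[0,0,0,0,0,0]]'
python3 - <<'E'
from h import *
go((581.2,-221.4,57),0.068)
E
```

```text
t: 3.5
ee_pos: [585.7, -222.2, 72.4]
ee_rot: [2.136, 2.287, 0.006]
ft_force: [-0.2, 0.6, -0.8]
grip_width: 59.9
t 3.5 pos [ 585.7 -222.2   72.4] psi 0.0686 F [-0.2  0.6 -0.8] w 59.9
turn [0.0017 0.001  0.0001] shift after [ 0.0021 -0.0089  0.0309] now-axes [ 0.0023 -0.0093  0.0307]
```

```bash
python3 -m handwheel '[[0.0023,-0.0093,0.015,0.0017,0.001,0],[0,0,0.018,0,0,0],[0,0,0,0,0,0],[0,0,0,0,0,0]]'
python3 - <<'E'
from h import *
go((581.2,-221.4,57),0.068)
E
```

```text
t: 3.83
ee_pos: [582.9, -221.8, 59.0]
ee_rot: [2.14, 2.294, 0.003]
ft_force: [0.5, -0.1, 0.4]
grip_width: 59.8
t 3.83 pos [ 582.9 -221.8   59. ] psi 0.0692 F [ 0.5 -0.1  0.4] w 59.8
turn [0.0006 0.0003 0.0002] shift after [ 0.0011 -0.0033  0.004 ] now-axes [ 0.0011 -0.0033  0.004 ]
```

```bash
python3 -m handwheel '[[0.001,-0.003,0.003,0.0006,0.0003,0],[0,0,0,0,0,0],[0,0,0,0,0,0],[0,0,0,0,0,0],[0,0,0,0,0,0],[0,0,0,0,0,0],[0,0,0,0,0,0],[0,0,0,0,0,0]]' 1 60
python3 - <<'E'
from h import *
go((581.2,-221.4,59),0.068)
E
```

```text
t: 4.5
ee_pos: [581.6, -221.7, 58.3]
ee_rot: [2.143, 2.296, 0.0]
ft_force: [0.2, -0.5, -0.5]
grip_width: 11.5
t 4.5 pos [ 581.6 -221.7   58.3] psi 0.069 F [ 0.2 -0.5 -0.5] w 11.5
turn [0.0001 0.     0.0002] shift after [ 0.0006 -0.0008 -0.0015] now-axes [ 0.0006 -0.0008 -0.0015]
```

```bash
python3 -m handwheel '[[0,0,-0.02,0,0,0],[0,0,-0.06,0,0,0],[0,0,-0.08,0,0,0],[0,0,-0.08,0,0,0],[0,0,-0.07,0,0,0],[0,0,0,0,0,0]]'
python3 - <<'E'
from h import *
go((480,180,210),0.01)
E
```

```text
t: 5.0
ee_pos: [580.0, -220.9, 220.4]
ee_rot: [-2.141, -2.294, 0.002]
ft_force: [1.5, -1.2, -0.6]
grip_width: 11.6
t 5.0 pos [ 580.  -220.9  220.4] psi 0.0689 F [ 1.5 -1.2 -0.6] w 11.6
turn [-0.0006 -0.0003  0.0094] shift after [ 0.8038 -0.192   0.0207] now-axes [ 0.8137 -0.1442  0.0231]
```

```bash
python3 -m handwheel '[[0,0,0,-0.0006,-0.0003,0.0094],[0.03,-0.008,0,0,0,0],[0.07,-0.017,0.002,0,0,0],[0.07,-0.017,0.002,0,0,0],[0.07,-0.017,0.002,0,0,0],[0.07,-0.017,0.002,0,0,0],[0.07,-0.017,0.002,0,0,0],[0.07,-0.017,0.002,0,0,0],[0.07,-0.017,0.002,0,0,0],[0.07,-0.017,0.002,0,0,0],[0.07,-0.017,0.002,0,0,0],[0.07,-0.017,0.002,0,0,0],[0.05,-0.012,0,0,0,0],[0.03,-0.008,0,0,0,0],[0,0,0,0,0,0],[0,0,0,0,0,0]]'
python3 - <<'E'
from h import *
import pickle
go((480,180,210),0.01)
im,C=cam("wrist"); pickle.dump((im,C),open("w3.pkl","wb")); save(im,"w3.png",None,1.55)
E
```

```text
t: 6.33
ee_pos: [464.8, 203.4, 215.4]
ee_rot: [2.197, 2.234, 0.005]
ft_force: [0.1, 0.6, -0.9]
grip_width: 11.3
t 6.33 pos [464.8 203.4 215.4] psi 0.0169 F [ 0.1  0.6 -0.9] w 11.3
turn [0.0014 0.0006 0.0011] shift after [-0.0471  0.0298  0.0109] now-axes [-0.0473  0.0294  0.0113]
```

View pics/w3.png

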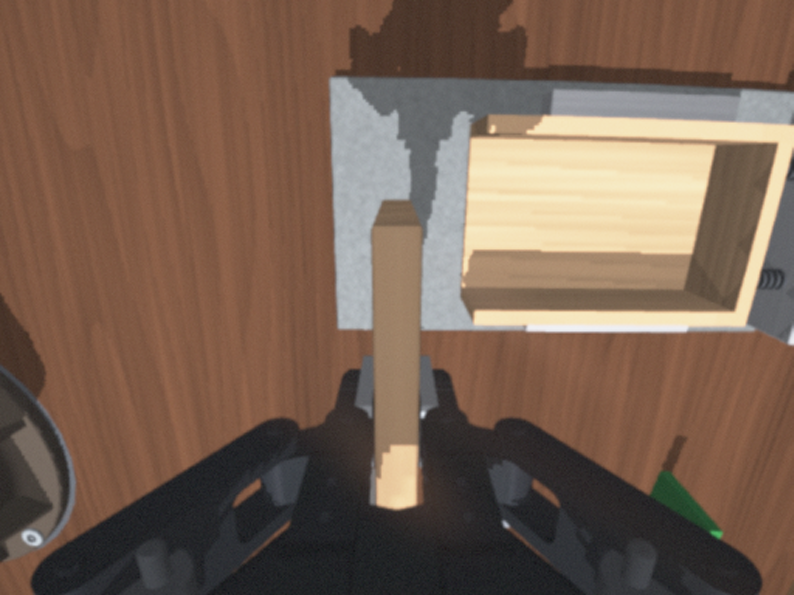

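The held panel's top face spans (373–421, 226) to (377–424, 507). The tray's near top corners are at about (490,115) left and (477,324) right. I'll zoom in for exact corners.

```bash
python3 - <<'E'
from h import *
import pickle
im,C=pickle.load(open("w3.pkl","rb")); save(im,"w3c.png",(205,40,405,220),3.3)
E
```

```text
(no output)
```

View pics/w3c.png

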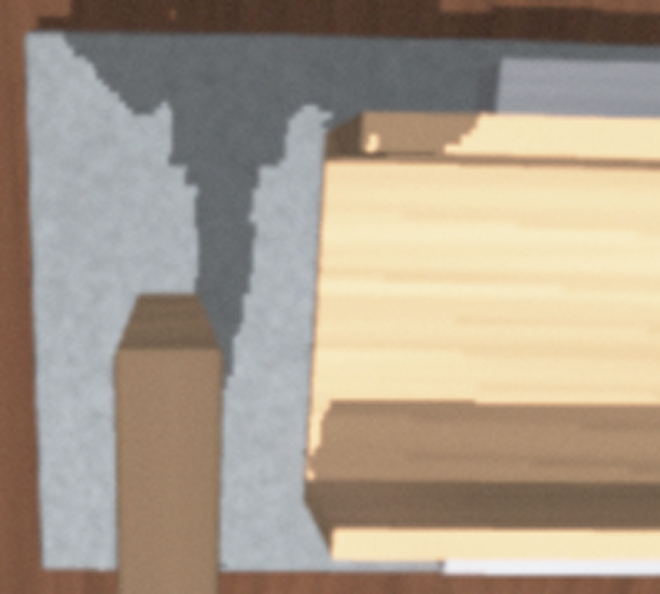

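```bash
python3 - <<'E'
from h import *
import pickle
np.set_printoptions(suppress=True,precision=1)
im,W=pickle.load(open("w3.pkl","rb")); T=pickle.load(open("o1.pkl","rb"))["top"][1]
c=lambda l:np.array(l,float)/3.3+np.array([205,40]); k=lambda l:np.array(l,float)/1.55
tc=onz(W,c([(365,112),(333,561)]),76); print("tray top L,R outer",tc,tc.mean(0),np.linalg.norm(tc[0]-tc[1]),"yaw",-np.diff(tc[:,0])/np.diff(tc[:,1]))
far=onz(W,k([(743,326)]),76); print("far R",far,far-tc[1]," yaw",(far-tc[1])[0,1]/(far-tc[1])[0,0])
print("floor edge z22",onz(W,c([(325,160),(307,480)]),22))
pl=onz(W,c([(27,33),(44,570)]),15); print("plate near",pl,pl.mean(0))
ed=onz(W,k([(332,76),(793,92)]),15); print("plate left edge",ed, "yaw",(ed[1]-ed[0])[1]/(ed[1]-ed[0])[0])
er=onz(W,k([(340,329),(440,330),(750,331)]),15);print("right edge",er)
print("tri top/wrist: tray R,L",tri(T,k([(272,307),(180,306)]),W,c([(333,561),(365,112)])))
s=arm.state();z=s["ee_pos"][2]+22.7
p=onz(W,k([(397,226),(400,507)]),z);print("held panel ends",p,p.mean(0),"tcp",s["ee_pos"],"len",np.linalg.norm(p[0]-p[1]),"yaw",-(p[0]-p[1])[0]/(p[0]-p[1])[1])
E
```

```text
tray top L,R outer [[517.2 310.1  76. ]
 [518.3 179.6  76. ]] [517.8 244.9  76. ] 130.4814950130218 yaw [0.]
far R [[706.2 181.7  76. ]] [[187.8   2.1   0. ]]  yaw 0.011168671240875972
floor edge z22 [[516.7 300.9  22. ]
 [518.  190.   22. ]]
plate near [[417.9 338.6  15. ]
 [419.4 149.7  15. ]] [418.6 244.1  15. ]
plate left edge [[419.  339.5  15. ]
 [753.7 341.5  15. ]] yaw 0.005750813215854512
right edge [[420.7 150.4  15. ]
 [503.6 150.9  15. ]
 [772.1 153.4  15. ]]
tri top/wrist: tray R,L [[520.1 173.2  60.5   3.3]
 [515.8 309.3  76.1   3. ]]
held panel ends [[463.3 268.4 238.2]
 [465.8 187.4 238.2]] [464.6 227.9 238.2] tcp [465.  203.1 215.5] len 81.0428687886605 yaw 0.030901816515716534
```

```bash
python3 - <<'E'
from h import *
go((477.8,243.9,85),0.009)
E
```

```text
t 6.38 pos [465.  203.1 215.5] psi 0.016 F [-0.3  0.3 -1.1] w 11.4
turn [0.0013 0.0006 0.0011] shift after [0.0814 0.0264 0.2609] now-axes [0.0821 0.0248 0.2608]
```

```bash
python3 -m handwheel '[[0.02,0.006,0,0.0013,0.0006,0.0011],[0.03,0.009,0.02,0,0,0],[0.03,0.009,0.04,0,0,0],[0.01,0.003,0.06,0,0,0],[0,0,0.06,0,0,0],[0,0,0.06,0,0,0],[0,0,0.03,0,0,0],[0,0,0,0,0,0],[0,0,0,0,0,0]]'
python3 - <<'E'
from h import *
go((477.8,243.9,75),0.009)
E
```

```text
t: 7.13
ee_pos: [485.4, 247.6, 77.1]
ee_rot: [-2.225, -2.217, -0.008]
ft_force: [0.5, -0.8, 1.0]
grip_width: 11.6
t 7.13 pos [485.4 247.6  77.1] psi -0.0037 F [ 0.5 -0.8  1. ] w 11.6
turn [ 0.0006 -0.0006 -0.002 ] shift after [-0.0072 -0.0152  0.0041] now-axes [-0.0074 -0.0152  0.004 ]
```

```bash
python3 -m handwheel '[[-0.0072,-0.015,0,0.0006,-0.0006,-0.002],[0,0,0.006,0,0,0],[0,0,0,0,0,0],[0,0,0,0,0,0],[0,0,0,0,0,0]]'
python3 - <<'E'
from h import *
import pickle
go((477.8,243.9,67.3),0.009)
im,C=cam("wrist"); pickle.dump((im,C),open("w4.pkl","wb")); save(im,"w4.png",None,1.55)
E
```

```text
t: 7.55
ee_pos: [479.7, 243.5, 78.0]
ee_rot: [2.212, 2.229, 0.006]
ft_force: [0.1, 0.3, -1.4]
grip_width: 11.4
t 7.55 pos [479.7 243.5  78. ] psi 0.0078 F [ 0.1  0.3 -1.4] w 11.4
turn [ 0.0006 -0.0003 -0.0002] shift after [ 0.0009 -0.0038  0.0214] now-axes [ 0.0008 -0.0039  0.0214]
```

View pics/w4.png

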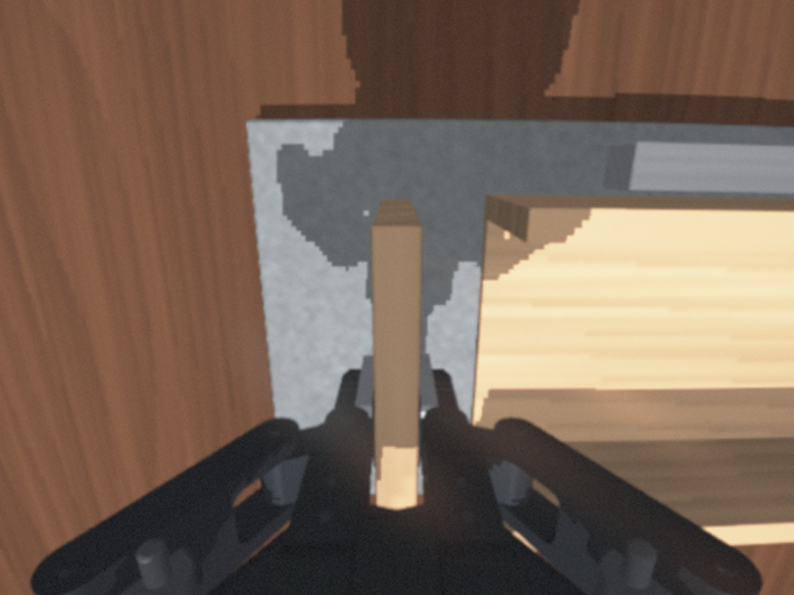

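The panel is just in front of the tray and looks parallel to it. Its left end is at (372–421, 226) and the tray's left near corner is around (487–528, 195–240). I'll overlay the model on this picture to judge the lateral offset.

```bash
python3 - <<'E'
from h import *
import pickle
im,W=pickle.load(open("w4.pkl","rb")); big=cv2.resize(im,None,fx=6,fy=6,interpolation=cv2.INTER_CUBIC)
o=np.array([517.8,244.6,0]);a=0.009;ux=np.array([np.cos(a),np.sin(a),0]);uy=np.array([-np.sin(a),np.cos(a),0])
J=lambda x,y,z:o+ux*x+uy*y+np.array([0,0,z])
L=[[J(0,65,76),J(0,55,76),J(0,55,22),J(0,-55,22)],[J(0,65,76),J(120,65,76)],[J(0,55,76),J(120,55,76)],[J(0,65,76),J(0,65,16)],[J(-100,-95,15),J(-100,95,15),J(200,95,15)]]
t=np.array([479.7,243.5,78]);b=.0078;vx=np.array([np.cos(b),np.sin(b),0]);vy=np.array([-np.sin(b),np.cos(b),0])
Pn=lambda x,y,z:t+vx*x+vy*y+np.array([0,0,z])
L.append([Pn(-6,0,22.7),Pn(-6,65.3,22.7),Pn(6,65.3,22.7),Pn(6,0,22.7)]);L.append([Pn(6,65.3,22.7),Pn(6,65.3,-52.3)])
for l in L: cv2.polylines(big,[((proj(W,l)+.5)*6).astype(int)],False,(255,0,0),1)
save(big,"w4c.png",(900,420,2100,1300),0.65)
E
```

```text
(no output)
```

View pics/w4c.png

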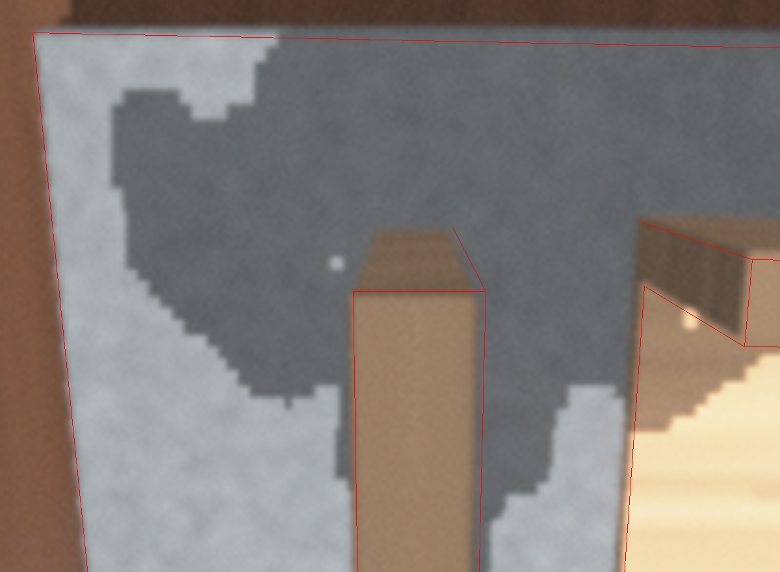

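The overlay fits. The panel's end lies where the model puts it, and the tray and jig sit about 1.1 mm further +y and 0.7 mm nearer than modelled. I'll aim for y=245.4.

```bash
python3 -m handwheel '[[0.0031,-0.003,0.006,0.0006,-0.0003,-0.0002],[0,0,0.008,0,0,0],[0,0,0.005,0,0,0],[0,0,0,0,0,0],[0,0,0,0,0,0]]'
python3 - <<'E'
from h import *
go((477.8,245.1,67.3),0.009)
E
```

```text
t: 8.02
ee_pos: [478.8, 245.8, 68.4]
ee_rot: [2.21, 2.231, 0.003]
ft_force: [-0.9, 0.8, -0.5]
grip_width: 11.3
t 8.02 pos [478.8 245.8  68.4] psi 0.0095 F [-0.9  0.8 -0.5] w 11.3
turn [ 0.0003 -0.0001  0.0001] shift after [-0.0014 -0.0019  0.0022] now-axes [-0.0014 -0.0019  0.0022]
```

```bash
python3 -m handwheel '[[-0.0014,0,0.0025,0.0003,0,0],[0,0,0,0,0,0],[0,0,0.002,0,0,0],[0,0,0,0,0,0],[0,0,0,0,0,0]]'
python3 - <<'E'
from h import *
go((494,245.2,67.3),0.009)
E
```

```text
t: 8.43
ee_pos: [479.1, 245.2, 67.7]
ee_rot: [-2.21, -2.232, -0.001]
ft_force: [1.5, -1.0, -0.7]
grip_width: 11.3
t 8.43 pos [479.1 245.2  67.7] psi 0.0096 F [ 1.5 -1.  -0.7] w 11.3
turn [ 0.     -0.0002  0.0001] shift after [-0.0003  0.0299  0.0007] now-axes [-0.0003  0.0299  0.0007]
```

```bash
for i in 1 2 3; do python3 -m handwheel '[[0,0,0.002,0,0,0],[0,0,0.002,0,0,0]]' | grep -E 'pos|force'; done
```

```text
ee_pos: [479.3, 245.2, 67.0]
ft_force: [-11.0, -4.7, 50.5]
ee_pos: [479.3, 245.3, 67.1]
ft_force: [-6.6, -2.5, 28.5]
ee_pos: [479.2, 245.2, 67.0]
ft_force: [-6.9, -2.2, 29.6]
```

Contact at z≈67, as predicted (67.3). I'll ease off the downward force.

```bash
for i in 1 2; do python3 -m handwheel '[[0,0,-0.0006,0,0,0],[0,0,0,0,0,0],[0,0,0,0,0,0]]' | grep -E 't:|pos|rot|force'; done; python3 -c "
from h import *
go((494,245.2,67.3),0.009)"
```

```text
t: 9.18
ee_pos: [479.3, 245.2, 67.7]
ee_rot: [2.211, 2.232, 0.005]
ft_force: [-0.1, 0.3, 0.2]
t: 9.43
ee_pos: [479.1, 245.0, 67.3]
ee_rot: [-2.21, -2.232, -0.004]
ft_force: [0.1, 0.4, -0.8]
t 9.43 pos [479.1 245.   67.3] psi 0.0096 F [ 0.1  0.4 -0.8] w 11.0
turn [ 0.0002 -0.0003  0.0001] shift after [0.     0.0298 0.    ] now-axes [0.     0.0298 0.0001]
```

```bash
python3 -m handwheel '[[0.001,0.008,0,0,0,0],[0,0.01,0,0,0,0],[0,0.01,0,0,0,0],[0,0.006,0,0,0,0],[0,0.004,0,0,0,0],[0,0,0,0,0,0],[0,0,0,0,0,0]]' ; python3 -c "
from h import *
go((527.8,245.5,67.3),0.009)"
```

```text
t: 10.02
ee_pos: [498.2, 245.5, 67.1]
ee_rot: [-2.209, -2.231, 0.001]
ft_force: [-2.6, 1.0, 5.0]
grip_width: 11.1
t 10.02 pos [498.2 245.5  67.1] psi 0.0096 F [-2.6  1.   5. ] w 11.1
turn [-0.0003 -0.0001  0.0001] shift after [-0.0005  0.0591 -0.0004] now-axes [-0.0006  0.0591 -0.0005]
```

Touching the plate with about 5 N down, which is fine. Next I push on slowly.

```bash
for i in 1 2; do python3 -m handwheel '[[0,0.005,-0.0002,0,0,0],[0,0.005,0,0,0,0],[0,0.005,0,0,0,0],[0,0.005,0,0,0,0],[0,0.004,0,0,0,0],[0,0,0,0,0,0]]'| grep -E 't:|pos|rot|force'; done ; python3 -c "
from h import *
go((527.8,245.5,67.3),0.009)"
```

```text
t: 10.52
ee_pos: [510.5, 245.6, 67.1]
ee_rot: [-2.209, -2.231, 0.002]
ft_force: [-1.0, 0.2, 2.8]
t: 11.02
ee_pos: [518.9, 245.3, 67.1]
ee_rot: [-2.207, -2.226, 0.013]
ft_force: [-2.0, 0.3, 1.8]
t 11.02 pos [518.9 245.3  67.1] psi 0.0085 F [-2.   0.3  1.8] w 11.7
turn [-0.0018  0.0002 -0.0001] shift after [ 0.0002  0.0179 -0.0003] now-axes [ 0.0002  0.0179 -0.0005]
```

```bash
python3 -m handwheel '[[0,0.004,-0.0002,-0.0018,0,0],[0,0.004,0,0,0,0],[0,0.004,0,0,0,0],[0,0,0,0,0,0],[0,0,0,0,0,0]]'| grep -E 't:|pos|rot|force' ; python3 - <<'E'
from h import *
import pickle
go((527.8,245.5,67.3),0.009)
o=[]
for n in("side","top","wrist"): o.append(cam(n))
pickle.dump(o,open("o5.pkl","wb"))
save(o[0][0],"side5.png",(200,100,350,190),5)
save(o[2][0],"w5.png",None,1.55)
E
```

```text
t: 11.43
ee_pos: [520.6, 245.2, 67.1]
ee_rot: [-2.211, -2.228, 0.011]
ft_force: [-2.6, -0.9, 3.4]
t 11.43 pos [520.6 245.2  67.1] psi 0.0077 F [-2.6 -0.9  3.4] w 11.0
turn [-0.0011  0.0004 -0.0002] shift after [ 0.0004  0.0145 -0.0003] now-axes [ 0.0004  0.0145 -0.0004]
```

View pics/side5.png

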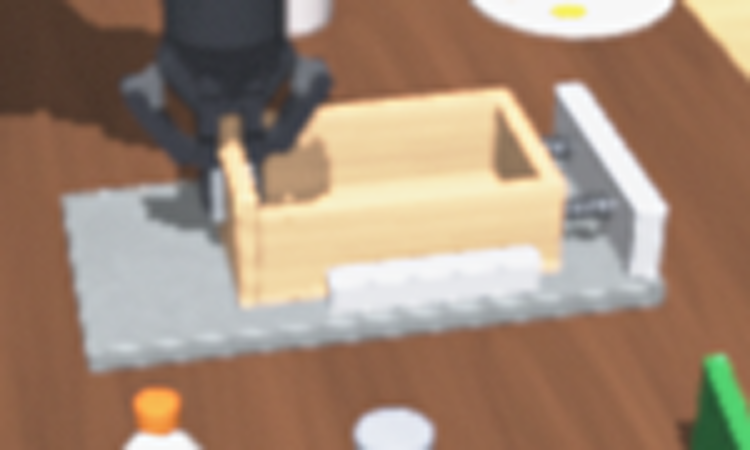

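View pics/w5.png

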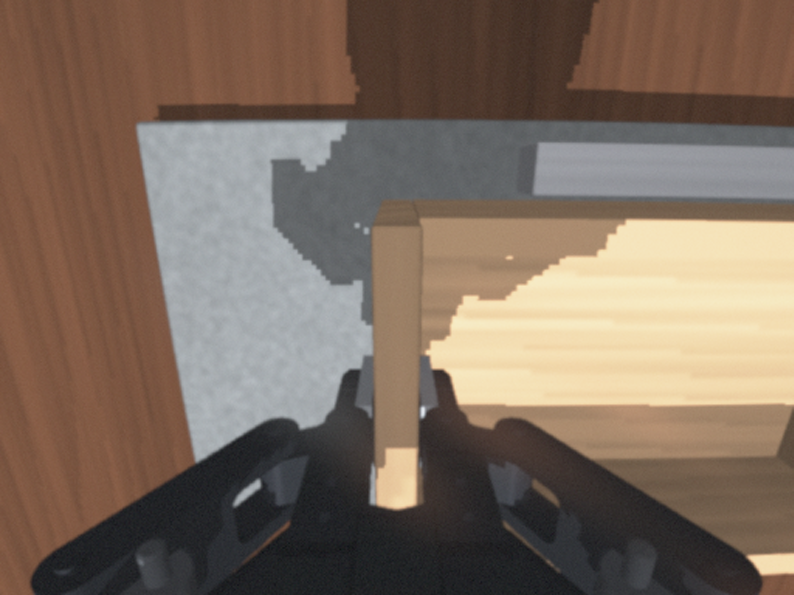

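The side view shows the panel upright, closing the open end with its right end flush. The wrist view shows its left end flush and the face flat on the tray. I'll push on and measure the tray's slide from the top camera.

```bash
python3 -m handwheel '[[0.0004,0.005,0,-0.0015,0.0004,-0.0002],[0,0.005,0,0,0,0],[0,0.005,0,0,0,0],[0,0.005,0,-0.001,0,0],[0,0.004,0,0,0,0],[0,0,0,0,0,0]]'| grep -E 't:|pos|rot|force' ; cat > slide.py <<'E'
from h import *
import pickle
go((527.8,245.5,67.3),0.009)
i0,T=pickle.load(open("o1.pkl","rb"))["top"]; i1=cam("top")[0]
P=proj(T,[(640,245,76),(715,245,76)])
# far part of the tray: template around the far wall and its corners, away from gripper shadow
g=lambda i:cv2.cvtColor(i,cv2.COLOR_RGB2GRAY).astype(np.float32)
a=np.r_[proj(T,[(690,245,76)])[0]]
x0,y0=int(a[0])-36,int(a[1])-9; w,h=72,14
# (columns ~ -y, rows ~ -x)
tpl=cv2.resize(g(i0)[y0:y0+h,x0:x0+w],None,fx=10,fy=10,interpolation=cv2.INTER_CUBIC)
src=cv2.resize(g(i1)[y0-26:y0+h+4,x0-4:x0+w+4],None,fx=10,fy=10,interpolation=cv2.INTER_CUBIC)
r=cv2.matchTemplate(src,tpl,cv2.TM_CCOEFF_NORMED); _,v,_,l=cv2.minMaxLoc(r)
dx,dy=l[0]/10-4,l[1]/10-26
q=onz(T,[a,a+[dx,dy]],76); print("match",round(v,3),"px",dx,dy,"slide mm",(q[1]-q[0]).round(2)," N",round(.6*(q[1]-q[0])[0],1))
E
python3 slide.py
```

```text
t: 12.08
ee_pos: [523.9, 245.0, 67.1]
ee_rot: [-2.211, -2.228, 0.01]
ft_force: [-3.8, -0.0, 2.0]
t 12.08 pos [523.9 245.   67.1] psi 0.0075 F [-3.8 -0.   2. ] w 11.5
turn [-0.001   0.0004 -0.0002] shift after [ 0.0008  0.0078 -0.0004] now-axes [ 0.0009  0.0078 -0.0004]
match 0.983 px 0.40000000000000036 -4.899999999999999 slide mm [12.03 -0.22  0.  ]  N 7.2
```

```bash
for i in 1 2 ; do python3 -m handwheel '[[0,0,0,0,0,0],[0,0,0,0,0,0]]'| grep -E 't:|pos|rot|force'; done; python3 slide.py
```

```text
t: 12.3
ee_pos: [523.7, 245.0, 67.1]
ee_rot: [-2.211, -2.228, 0.01]
ft_force: [-3.7, 0.1, 4.1]
t: 12.47
ee_pos: [523.7, 245.0, 67.1]
ee_rot: [-2.211, -2.228, 0.01]
ft_force: [-4.4, 0.1, 4.4]
t 12.47 pos [523.7 245.   67.1] psi 0.0074 F [-4.4  0.1  4.4] w 11.1
turn [-0.001   0.0004 -0.0003] shift after [ 0.0009  0.0082 -0.0004] now-axes [ 0.0009  0.0082 -0.0004]
match 0.983 px 0.40000000000000036 -4.800000000000001 slide mm [11.79 -0.24  0.  ]  N 7.1
```

```bash
python3 -m handwheel '[[0.001,0.007,0,-0.0015,0.0004,-0.0003],[0.001,0.007,0,-0.0015,0.0004,-0.0003],[0,0.007,0,-0.001,0,0],[0,0.006,0,-0.001,0,0],[0,0,0,0,0,0],[0,0,0,0,0,0]]'| grep -E 't:|pos|rot|force' ; python3 slide.py
```

```text
t: 13.02
ee_pos: [526.3, 244.8, 67.1]
ee_rot: [2.207, 2.228, 0.004]
ft_force: [-6.3, 1.4, 5.9]
t 13.02 pos [526.3 244.8  67.1] psi 0.0092 F [-6.3  1.4  5.9] w 11.0
turn [0.0009 0.0003 0.    ] shift after [ 0.0013  0.003  -0.0004] now-axes [ 0.0013  0.003  -0.0003]
match 0.979 px 0.40000000000000036 -5.800000000000001 slide mm [14.24 -0.09  0.  ]  N 8.5
```

```bash
python3 -m handwheel '[[0.0013,0.007,-0.0002,0.0004,0.0003,0],[0.001,0.007,0,0.0002,0,0],[0,0.007,0,0,0,0],[0,0.004,0,0,0,0],[0,0,0,0,0,0],[0,0,0,0,0,0]]'| grep -E 't:|pos|rot|force' ; python3 slide.py
```

```text
t: 13.57
ee_pos: [528.9, 244.7, 67.2]
ee_rot: [-2.207, -2.224, 0.023]
ft_force: [-6.0, 0.7, 6.1]
t 13.57 pos [528.9 244.7  67.2] psi 0.0078 F [-6.   0.7  6.1] w 11.5
turn [-0.0027  0.0007 -0.0002] shift after [ 0.0016 -0.0021 -0.0003] now-axes [ 0.0016 -0.0022 -0.0003]
match 0.973 px 0.5 -6.899999999999999 slide mm [16.95 -0.16  0.  ]  N 10.2
```

```bash
python3 -m handwheel '[[0.001,0.001,0,-0.0025,0.0005,-0.0002],[0,0.001,0,-0.001,0,0],[0,0,0,0,0,0],[0,0,0,0,0,0]]'| grep -E 't:|pos|rot|force' ; python3 slide.py
```

```text
t: 13.95
ee_pos: [527.4, 244.7, 67.1]
ee_rot: [2.21, 2.229, -0.001]
ft_force: [-4.9, 0.6, 4.6]
t 13.95 pos [527.4 244.7  67.1] psi 0.0084 F [-4.9  0.6  4.6] w 11.2
turn [ 0.0003  0.0004 -0.0001] shift after [ 0.0016  0.0008 -0.0004] now-axes [ 0.0016  0.0008 -0.0004]
match 0.976 px 0.5 -6.300000000000001 slide mm [15.47 -0.25  0.  ]  N 9.3
```

```bash
python3 -m handwheel '[[0.002,0.005,0,-0.0006,0,0],[0.002,0.005,0,-0.0006,0,0],[0,0.001,0,-0.0012,0.0004,0],[0,0,0,0,0,0],[0,0,0,0,0,0]]'| grep -E 't:|pos|rot|force' ; python3 slide.py; python3 - <<'E'
from h import *
im,W=cam("wrist"); sm,S=cam("side"); s=arm.state()
big=cv2.resize(im,None,fx=6,fy=6,interpolation=cv2.INTER_CUBIC)
t=np.array(s["ee_pos"]);b=.0085;vx=np.array([np.cos(b),np.sin(b),0]);vy=np.array([-np.sin(b),np.cos(b),0])
Pn=lambda x,y,z:t+vx*x+vy*y+np.array([0,0,z])
L=[[Pn(-6,0,22.7),Pn(-6,65.3,22.7),Pn(6,65.3,22.7),Pn(6,0,22.7)],[Pn(6,65.3,8.7),Pn(120,65.3,8.7)],[Pn(6,55.3,8.7),Pn(120,55.3,8.7)]]
for l in L: cv2.polylines(big,[((proj(W,l)+.5)*6).astype(int)],False,(255,0,0),1)
A=cv2.resize(big[640:1240,1300:2100],(600,450)); B=cv2.resize(sm[110:182,212:312],(600,432),interpolation=cv2.INTER_CUBIC)
save(np.vstack([A,B]),"f1.png",None,.68)
E
```

```text
t: 14.42
ee_pos: [526.2, 244.6, 67.1]
ee_rot: [2.209, 2.226, 0.001]
ft_force: [-6.5, 2.0, 6.4]
t 14.42 pos [526.2 244.6  67.1] psi 0.0075 F [-6.5  2.   6.4] w 11.4
turn [ 0.0007  0.0006 -0.0002] shift after [ 0.0017  0.0031 -0.0004] now-axes [ 0.0017  0.0031 -0.0004]
match 0.979 px 0.40000000000000036 -5.800000000000001 slide mm [14.24 -0.09  0.  ]  N 8.5
```

View pics/f1.png

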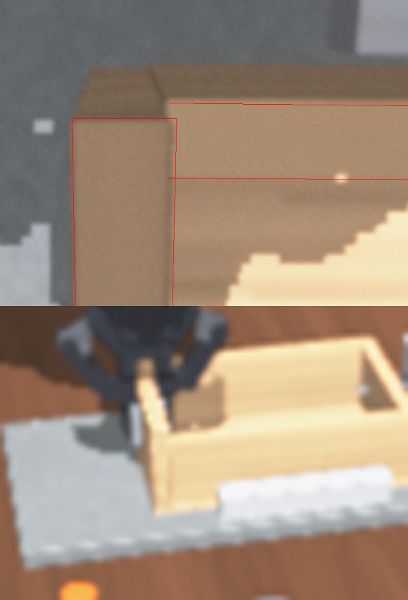

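The wrist crop with overlay shows the left end at the predicted place, and the tray's outer edge within about 0.5 mm of the flush line. The side crop shows the panel upright with its right end flush. Last, I'll trim the push.

```bash
python3 -m handwheel '[[0.001,0.006,0,0,0.0005,-0.0002],[0.001,0.006,0,-0.0003,0,0],[0,0.006,0,-0.0006,0,0],[0,0.004,0,-0.0006,0,0],[0,0,0,-0.0004,0,0],[0,0,0,0,0,0],[0,0,0,0,0,0]]'| grep -E 't:|pos|rot|force' ; python3 slide.py
```

```text
t: 15.15
ee_pos: [527.8, 244.6, 67.1]
ee_rot: [2.211, 2.228, -0.006]
ft_force: [-6.0, 0.4, 6.7]
t 15.15 pos [527.8 244.6  67.1] psi 0.0075 F [-6.   0.4  6.7] w 11.3
turn [-0.0002  0.0007 -0.0002] shift after [ 0.0019  0.     -0.0004] now-axes [ 0.0019  0.     -0.0004]
match 0.974 px 0.5 -6.399999999999999 slide mm [15.72 -0.24  0.  ]  N 9.4
```

```bash
python3 -m handwheel '[[0,0,0,0,0,0],[0,0,0,0,0,0],[0,0,0,0,0,0],[0,0,0,0,0,0]]'| grep -E 't:|pos|rot|force' ; python3 slide.py; python3 -c "
from rig import arm
print(arm.close_job())"
```

```text
t: 15.53
ee_pos: [527.2, 244.5, 67.1]
ee_rot: [2.212, 2.228, -0.008]
ft_force: [-4.8, 0.2, 5.1]
t 15.53 pos [527.2 244.5  67.1] psi 0.0073 F [-4.8  0.2  5.1] w 11.4
turn [-0.0003  0.0008 -0.0003] shift after [ 0.0019  0.0012 -0.0003] now-axes [ 0.0019  0.0012 -0.0004]
match 0.977 px 0.5 -6.100000000000001 slide mm [14.98 -0.28  0.  ]  N 9.0
the job is handed in; nothing more can be done
None
```

The wider panel now stands on the jig's plate across the tray's open end. The arm is still gripping it and pressing it against the tray, and I handed the job in at about 15.6 s.

- **Push:** the tray's slide, measured with the top camera, was about 15 mm, which is about 9 N. The arm's own position gives about 16 mm, or nearly 10 N. The push crept down from 9.4 to 9.0 N over the last four holding rows.
- **Force sensor disagrees:** along the push it read only about 5 N. I put the gap down to the plate's friction under the panel, with about 5 N pressing down, but did not prove it. I went by the slide.
- **Square and flush:** the panel's turn is within about 0.002 rad of the jig's and its tilt within about 0.3°. The left end looked flush to about 0.5 mm in the wrist picture. The right end also looked flush in the side picture, which is coarser. The arm stood about 1 mm to the right of the sideways position I had aimed for.
- **Heavy contact:** while lowering the panel, it met the plate with a brief 50 N downward, and I backed off at once. This was through the held panel, before it touched the tray, and below the 120 N wrist limit.
- **Bystanders:** the arm did not touch the narrower panel, the glue bottle or the jar as far as I know. I took no final picture of the rack to check.

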